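# Wedge the dock's sprung catch open and move the sensor cartridge to the measuring block

### The job

Push the white wedge between the fixed bridge and the thumb tab of the dock's sprung catch so that it keeps the catch open by itself, and leave it there. Then lift the sensor cartridge out of the dock and press it fully home in the recess of the measuring block, so that its body is flush with the block's top.

Things in the scene. Friction and masses are not known exactly. Their poses are not given: they have to be found in the camera images.
- prop_center (a point): White plastic wedge, 60 g, 99 long, 20 wide, 30 mm high, lying flat. Point: mid-length (49.5 mm from tip and tail), mid-width, 15 mm up. x runs along it to the thin tip, z up. From above: the rear 54 mm are parallel, 20 mm wide; the front 45 mm taper to a 4 mm tip. The -y side is straight all along (10 mm from the point); only the +y side slopes.
- prop_place (a point): Point of the fixed aluminium dock where the wedge's centre point is when it is fully in, straight side against the bridge (axes then agree). x: direction to push it in; y: way the catch opens. The wedge lies on the dock's raised top, 28.5 mm above the worktop, 15 mm below this point, which begins at x -48 mm. Up to 12 mm short or 30 mm beyond, the wedge's parallel part still holds the tab.
- dock_bridge (a point): Centre of the flat +y face of the dock's fixed bridge, axes as the dock's; it lies 10 mm to -y of prop_place. Bridge 31 mm along x with rounded ends, 8 mm thick, 30 mm high over the raised top. The wedge goes between it and the tab. The tab's face stands 9 mm from it when shut, 20 mm with the wedge in. Nothing stands before (-x of) bridge and tab on the raised top.
- catch_tab (a point): Steel thumb tab of the catch: middle of its face that looks at the bridge, axes as the dock's. Tab 25 mm long along x with rounded ends, 7 mm thick, 27 mm high over the raised top.
- catch (a joint): Travel of the sprung catch (m): 0 shut, grows as it slides to the dock's +y, at most 0.016. The spring pulls it shut with 1.8 N at 0 and 5 N at 0.011. Shut, its lip covers 8 mm of the cartridge's end; above 0.0095 the cartridge is free; the wedge gives about 0.011. Pushing the wedge in takes 5 to 15 N.
- dock_pocket (a point): Centre of the mouth of the dock's pocket, level with the top there, 22 mm above the worktop; axes as the dock's. Pocket 42 (x) x 62 (y) x 16 mm deep. It lies 54 mm to -y of prop_place.
- cell_center (a point): Grey sensor cartridge, 120 g, loose in the dock's pocket: body 40 (x) x 60 (y) x 16 mm high, on its middle a grip rib 12 (x) x 30 (y) x 24 mm high. Point: on the centre line, 20 mm above the underside, so 4 mm above the body's top and 20 mm below the rib's top. z up. The lowest 3 to 4 mm of the body are 2 mm smaller on each side as a lead-in.
- block_recess (a point): Centre of the mouth of the recess in the measuring block (fixed aluminium plate 100 x 120 x 26 mm), in its top face. Recess 42 (x) x 62 (y) x 16 mm deep; the cartridge goes in either way round; seated, its centre point is 4 mm above this point. A sprung ball in the +x wall stops it several mm proud until pushed down with 5 to 15 N (on the rib's top or while gripped).
Not all that is in view belongs to the job. Leave any green look-alike of the part that bears block_recess alone.

How it is judged:
By the outcome, as a careful person would: the job done as asked, in the order asked, and still so for the second after the job is handed in, with the robot touching nothing.
It also fails if it takes over 64 s, if anything falls off the work surface, if the arm or the gripper's body presses on something with over 40 N, if the wrist force passes 120 N, or if a joint passes its speed limit or range.

### The arm

A 7-joint arm with a two-finger parallel gripper is mounted at the origin on a cart in front of the work surface, level with it; the furniture and walls round the work are solid. World frame = base frame: x ahead of the robot, y to its left, z up, the work surface at z = 0. Lengths are in mm, angles in degrees, forces in N, time in s.
With the tool pointing down it reaches from about 425 to 925 mm from the base axis. Payload 6.8 kg.
Tool frame: the origin (TCP) lies midway between the tips of the shut fingers; the grasp point (between the pads) lies 19 mm behind it (bot.grasp_offset is the distance from the TCP to the grasp point, in mm); z points along the fingers, y is the line along which they close (so a half turn about z gives the same grasp; the last joint's range is limited). The gripper opens to 85 mm and grips with 20 to 120 N. Pads are 22 mm wide; open, the fingers measure 114 mm over their backs; the gripper's body (76 mm by 85 mm) begins 54 mm behind the grasp point. The pads swing forward as they close: fully open they stand 13 mm farther back than shut.
Start: joints at [68.921, 27.33, 1.283, 89.118, -0.659, 63.558, -4.761], TCP at [173.407, -652.363, 231.308] pointing down, gripper open.
Joint ranges: [-169.35, 169.35], [-19.33, 120.38], [-80.79, 83.38], [13.8, 139.57], [-78.32, 258.32], [9.67, 109.79], [-169.56, 169.56]. Speed limits (degrees/s): [136.94, 136.94, 180, 180, 180, 180, 180].

### API

Orientations are given as a 3x3 rotation matrix whose columns are the frame's x, y, z axes.
In Python, from workcell import monitor, cams, order, bot gives the robot as it stands. The module is installed in compiled form; this text tells all that it offers.
- The arm moves only by the shell command python3 -m crank 'ROWS'. ROWS is JSON, one flat list of numbers, 5 for each row, row after row: the shift along the world's x, y, z in cm, then the turn about the world's z in rad, then the finger opening in cm, from 0 to 8.54. A call has 1 to 20 rows; each row is the pose to reach, as a shift and turn from the pose commanded when the call began; what a row does not reach only later rows make up. A row lasts 1/8 s, in which the tool goes at most 62.5 mm and 10.7 degrees, less where a joint would pass 70% of its speed; a pose out of reach is approached as far as the arm can. A call with a gripper value outside its range is refused whole. The fingers move at their own pace and stop on an object; the grip force is fixed at half the most. Time passes only in rows, so rows that repeat a pose let the fingers close. It gives the time, the measured TCP pose, the force, the opening and the grip force at its end, in the units of the state.
- monitor.observe(): the state, without advancing time (a new reading comes with each control period).
- cams.read_camera(name): name is "scene" or "top" or "wrist"; returns the picture (400x640x3 uint8, red, green, blue); there is no depth.
- cams.get_calibration(name): a dict with "fovy" (degrees; the focal length in pixels is half the picture's height over the tangent of half this angle, whatever the lens; pixels are square), "cx", "cy" (the principal point, pixels), "R" (3x3) and "t" (3): a world point X has camera coordinates R X + t. Camera axes: x right, y down, z forward; pixel columns grow to the right and rows downward; lengths in mm; the calibration is good to about 2 mm. A picture is of the moment at which its call begins: read the wrist's pose just before it. get_calibration takes no time and is no camera call; for the wrist camera it gives the pose at the moment of the call.
- order.job_done(): hands the job in; it is judged then, once.
The state is a dict: "time_s": time; "joint_positions": joint angles; "qd": joint speeds; "joint_torque": joint torques, N m; "position": TCP position; "eef_rot": TCP orientation; "ft_force": force on the tool from outside, world axes, zero at the start; "moment": the same for the moment, N m; "width": opening from 0.0 (shut) to 1.0 (fully open); "finger_force": force on a finger pad.
Only numpy, scipy, OpenCV 4.12 (cv2) and the standard library are available. Lean on these libraries where they do the work, as an engineer would, in place of code of your own. Each camera call takes 0.05 s, during which the arm holds its last target. There are 200 camera calls.

## Working session

There is one attempt and no reset: what is moved stays moved. The work goes in short steps, Python scripts to look and compute and a shell command to move; the robot and the scene stay as the last step left them, time stands still between calls to the robot, and variables do not carry over. Pictures are saved under pics/ and viewed, at most 10 in all, crops included, and the job is handed in when it is done.

```bash
mkdir -p pics
cat > h.py <<'E'
import numpy as np, cv2
from workcell import monitor, cams, order, bot
def snap(n,f): 
    c=cams.get_calibration(n); im=cams.read_camera(n); cv2.imwrite('pics/'+f,im[:,:,::-1]); return c,im
def ray(c,u,v,z):
    f=200/np.tan(np.radians(c['fovy'])/2); R=np.array(c['R']);t=np.array(c['t'])
    o=-R.T@t; d=R.T@np.array([(u-c['cx'])/f,(v-c['cy'])/f,1]); return o+d*(z-o[2])/d[2]
def proj(c,X):
    f=200/np.tan(np.radians(c['fovy'])/2); p=np.array(c['R'])@np.array(X)+np.array(c['t']); return f*p[0]/p[2]+c['cx'],f*p[1]/p[2]+c['cy']
E
python3 - <<'E'
from h import *
for n in ['top','scene']:
    c,im=snap(n,n+'0.png'); print(n,c)
s=monitor.observe(); print(s['position'],s['eef_rot'],s['time_s'],s['width'],bot.grasp_offset)
E
```

```text
top {'fovy': 46.45806901019928, 'cx': 322.88081795175316, 'cy': 200.72641249461296, 'R': array([[-0.02576412, -0.99966731, -0.00121791],
       [-0.99180016,  0.02571387, -0.12518485],
       [ 0.12517452, -0.00201736, -0.99213269]]), 't': array([ 203.48904254,  511.78870806, 1347.60071416])}
scene {'fovy': 48.775976225059864, 'cx': 313.5553714360323, 'cy': 196.76754051420738, 'R': array([[-0.55026733, -0.8349597 ,  0.0069399 ],
       [-0.4809323 ,  0.31013485, -0.82007347],
       [ 0.68257599, -0.45459726, -0.57221617]]), 't': array([ 407.29999682,  249.83654079, 1170.82021005])}
[ 173.25960208 -651.84251407  230.4392363 ] [[ 9.66430156e-01  2.56928915e-01 -5.35447144e-04]
 [ 2.56929441e-01 -9.66428981e-01  1.51249534e-03]
 [-1.28867850e-04 -1.59929324e-03 -9.99998713e-01]] 0.1 1.0012026241019172 18.700000000000003
```

View pics/top0.png

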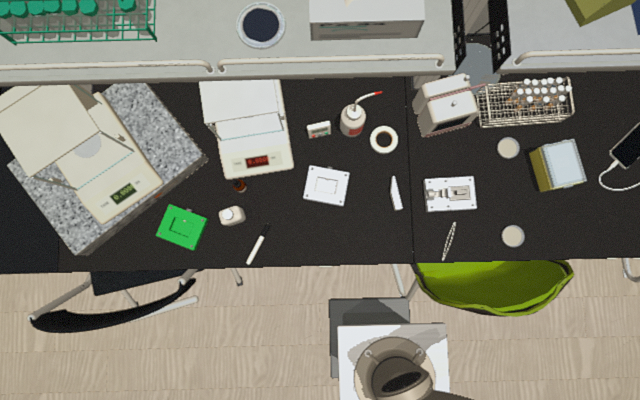

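View pics/scene0.png

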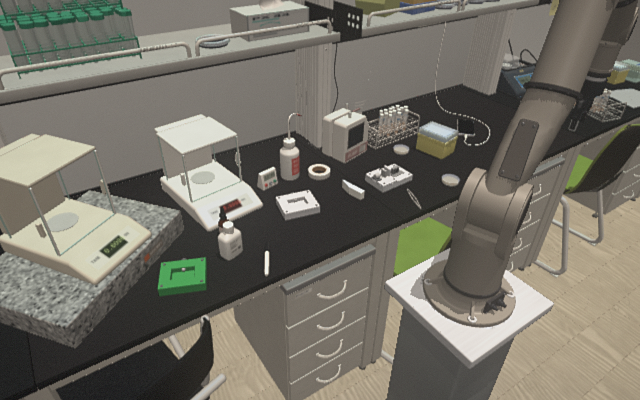

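The top view shows the dock with bridge, tab and cartridge at (450,194), the white wedge at (396,193) and two block candidates. The aluminium/white plate at (327,186) fits block_recess; the one at (182,227) is the green look-alike, to be left alone. Next I'll check an enlarged crop.

Run:
```python
from h import *
a=cv2.imread('pics/top0.png')[155:225,295:485]; b=cv2.imread('pics/scene0.png')[155:225,270:460]
r=lambda x:cv2.resize(x,None,fx=4.2,fy=4.2,interpolation=cv2.INTER_CUBIC)
cv2.imwrite('pics/crop1.png',np.vstack([r(a),r(b)]))
c=cams.get_calibration('top')
for p in [(450,194),(396,193),(327,186)]: print(p,ray(c,*p,25).round())
c=cams.get_calibration('wrist');print(c)
```

```text
(450, 194) [ 528. -189.   25.]
(396, 193) [535. -28.  25.]
(327, 186) [562. 177.  25.]
{'fovy': 61.934449235697265, 'cx': 320.2443383754039, 'cy': 194.54941219724537, 'R': array([[ 0.25759534, -0.96625053, -0.00213382],
       [-0.9222541 , -0.24652382,  0.29778077],
       [-0.28825686, -0.07473902, -0.9546319 ]]), 't': array([-672.95286298,  -39.72010401,  378.81460581])}
```

View pics/crop1.png

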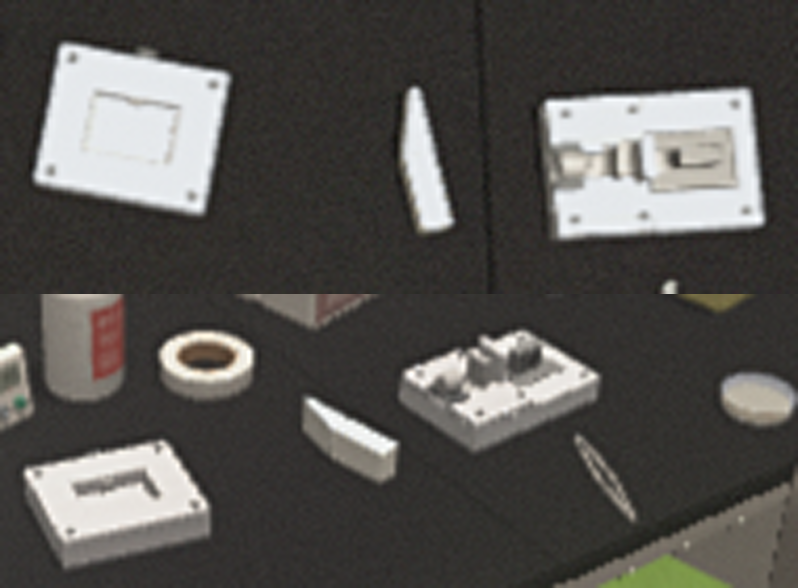

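The crop confirms it. The block is the white/aluminium plate with the empty recess, centred at crop (132,128). The wedge's tip points up at crop (413,90), with its straight side on the right facing the dock. The dock's tab is at crop (570,160), the bridge at (622,160) and the cartridge at (693,158), so dock +y is roughly world +y. Next I'll get a closer wrist view over the wedge and dock.

```bash
python3 -m crank '[3,5,0,0,8.5, 8,13,0,0,8.5, 33,54,0,0,8.5, 33,54,0,0,8.5, 33,54,0,0,8.5, 33,54,0,0,8.5, 33,54,0,0,8.5, 33,54,0,0,8.5, 33,54,0,0,8.5, 33,54,0,0,8.5, 33,54,0,0,8.5, 33,54,0,0,8.5, 33,54,0,0,8.5, 33,54,0,0,8.5, 33,54,0,0,8.5, 33,54,0,0,8.5]'
python3 - <<'E'
from h import *
import json
s=monitor.observe(); c,im=snap('wrist','w1.png'); print(s['position'],s['time_s'],s['qd'].max() if hasattr(s['qd'],'max') else s['qd'])
json.dump({k:(v.tolist() if hasattr(v,'tolist') else v) for k,v in c.items()},open('c1.json','w'))
cv2.imwrite('pics/w1b.png',cv2.resize(im[:,:,::-1],(800,500),interpolation=cv2.INTER_CUBIC))
E
```

```text
time_s: 2.1
position: [503.2, -112.8, 231.4]
eef_rot: [[0.967, 0.256, 0.0], [0.256, -0.967, -0.0], [0.0, 0.0, -1.0]]
ft_force: [-1.2, -0.3, 0.2]
width: 0.997
finger_force: 0.0
[ 503.23125043 -112.81945733  231.36111352] 2.1 0.1249576592681194
```

View pics/w1b.png

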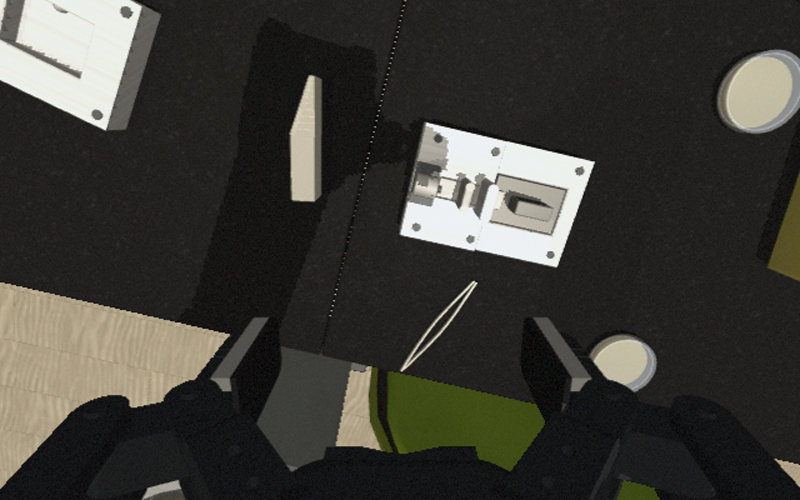

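The wrist view shows the wedge at (307,138), the dock at (497,193) and a corner of the block at upper left. Next I'll enlarge the wedge and dock area.

Run:
```python
from h import *
im=cv2.imread('pics/w1.png')
a=cv2.resize(im[88:222,312:482],None,fx=4,fy=4,interpolation=cv2.INTER_CUBIC)   # 680x536
b=cv2.resize(im[54:168,228:264],None,fx=4,fy=4,interpolation=cv2.INTER_CUBIC)  # 144x456
o=np.zeros((536,800,3),np.uint8); o[:,:680]=a; o[:456,684:800]=b[:,:116]; cv2.imwrite('pics/w1c.png',o)
```

```text
(no output)
```

View pics/w1c.png

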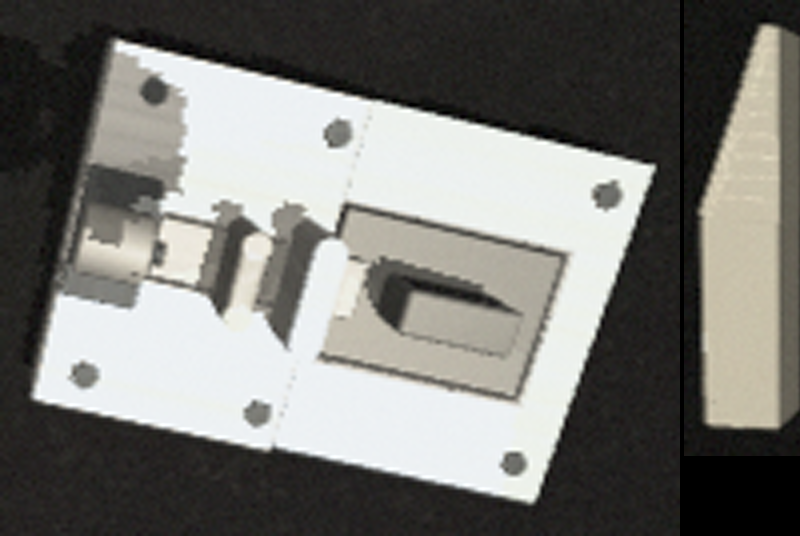

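Enlarged, the pocket mouth corners are at crop (343,205), (568,253), (520,402) and (320,357). The tab top runs (257,240)–(237,325) and the bridge top starts at about (333,240). The wedge's top outline has its tip at (762,24)–(779,26), tail at (707,428)–(779,430) and kink at (699,210).

```bash
cat > m1.py <<'E'
from h import *
import json
c=json.load(open('c1.json'))
A=lambda p,z:ray(c,p[0]/4+312,p[1]/4+88,z)[:2]
B=lambda p,z:ray(c,(p[0]-684)/4+228,p[1]/4+54,z)[:2]
pk=np.array([A(p,22) for p in [(343,205),(568,253),(520,402),(320,357)]])
# model corners in dock frame: TL=(+x,+y) TR=(+x,-y) BR=(-x,-y) BL=(-x,+y)
def fit(m,w):
    m=np.array(m,float);mc=m.mean(0);wc=w.mean(0);H=(m-mc).T@(w-wc)
    a=np.arctan2(H[0,1]-H[1,0],H[0,0]+H[1,1]);R=np.array([[np.cos(a),-np.sin(a)],[np.sin(a),np.cos(a)]])
    t=wc-R@mc; print('yaw',np.degrees(a).round(2),'t',t.round(1),'res',(w-(m@R.T+t)).round(1).tolist());return a,R,t
a,R,t=fit([(21,31),(21,-31),(-21,-31),(-21,31)],pk)
print('prop_place from pocket',t+R@[0,54])
# outer dock corners
q=np.array([A((655,165),22),A((536,503),22),A((112,38),28.5),A((33,398),28.5)]);print('edge yaws',[np.degrees(np.arctan2(*(d[::-1]))).round(1) for d in (q[0]-q[1],q[2]-q[3])],'top edge',np.degrees(np.arctan2(*(q[2]-q[0])[::-1]))-90)
print('tab ends, dock frame',[(R.T@(A(p,55.5)-t)).round(1) for p in [(257,237),(237,330)]],'bridge',[(R.T@(A(p,58.5)-t)).round(1) for p in [(333,240),(315,245),(347,245)]])
w=np.array([B(p,30) for p in [(762,24),(779,26),(779,430),(707,428),(699,210)]])
fit([(49.5,-6),(49.5,-10),(-49.5,-10),(-49.5,10),(4.5,10)],w)
s=monitor.observe();print(s['position'],np.degrees(np.arctan2(s['eef_rot'][1][0],s['eef_rot'][0][0])))
E
python3 m1.py
```

```text
yaw 3.92 t [ 530.7 -216.8] res [[0.1, 1.0], [-0.8, 1.1], [-0.8, 1.4], [1.5, -3.4]]
prop_place from pocket [ 526.98020486 -162.92322981]
edge yaws [np.float64(2.6), np.float64(3.0)] top edge 2.2522078788944953
tab ends, dock frame [array([13. , 58.6]), array([-10.,  58.])] bridge [array([16.1, 41.4]), array([14.2, 45.3]), array([15.6, 37.8])]
yaw 11.71 t [535.5 -22.1] res [[-0.2, 0.0], [-0.4, -0.1], [0.0, 0.6], [-0.2, -0.7], [0.8, 0.3]]
[ 503.27078648 -112.65801886  231.34474803] 14.851731380172556
```

```bash
cat >> m1.py <<'E'
print('---')
a,R,t=fit([(21,31),(21,-31),(-21,-31)],pk[:3])
a=np.radians(2.6);R=np.array([[np.cos(a),-np.sin(a)],[np.sin(a),np.cos(a)]]);t=pk[:3].mean(0)-R@np.mean([(21,31),(21,-31),(-21,-31)],axis=0)
print(t,'prop',t+R@[0,54],'tab',[(R.T@(A(p,55.5)-t)).round(1) for p in [(257,237),(237,330),(245,240),(270,240)]],'bridge',[(R.T@(A(p,58.5)-t)).round(1) for p in [(333,240),(315,245),(347,245)]])
E
python3 m1.py|sed -n '/---/,$p'
```

```text
---
yaw 3.18 t [ 530.3 -215.6] res [[0.1, -0.0], [-0.1, 0.1], [-0.0, -0.1]]
[ 530.41428611 -215.47806652] prop [ 527.96468475 -161.53365575] tab [array([11.9, 57.6]), array([-11.2,  56.4]), array([10.5, 60.2]), array([11.8, 54.4])] bridge [array([15.4, 40.4]), array([13.3, 44.3]), array([14.9, 36.8])]
```

```bash
python3 -m crank '[0,8.3,0,-0.055,8.5, 0,8.3,-5,-0.055,5, 0,8.3,-10,-0.055,5, 0,8.3,-15,-0.055,5,  -0.2,8.35,-18,-0.055,5, -0.2,8.35,-20,-0.055,5, -0.2,8.35,-22.4,-0.055,5, -0.2,8.35,-22.5,-0.055,5]'
```

```text
time_s: 3.15
position: [500.2, -28.8, 5.1]
eef_rot: [[0.979, 0.204, -0.003], [0.204, -0.979, -0.0], [-0.003, -0.001, -1.0]]
ft_force: [0.3, 0.2, -0.7]
width: 0.582
finger_force: 0.0
```

```bash
python3 -m crank '[0,0,0,0,1, 0,0,0,0,1, 0,0,0,0,1, 0,0,0,0,1, 0,0,0,0,1, 0,0,0,0,1, 0,0,1,0,1, 0,0,4,0,1, 0,0,9,0,1, 0,0,9,0,1]'; python3 -c "
from h import *
s=monitor.observe();print(s['position'],np.degrees(np.arctan2(s['eef_rot'][1][0],s['eef_rot'][0][0])),s['finger_force'])"
```

```text
time_s: 4.4
position: [504.2, -28.8, 100.2]
eef_rot: [[0.979, 0.203, 0.008], [0.203, -0.979, -0.0], [0.007, 0.002, -1.0]]
ft_force: [-0.2, 0.6, -0.7]
width: 0.222
finger_force: 58.7
[504.16147482 -28.81484645 100.23446114] 11.718311860627017 58.739914298057556
```

```bash
python3 -m crank '[-3,-4,0,-0.05,1, -6,-9,0,-0.1,1, -8.6,-13.6,0,-0.152,1, -8.6,-13.6,0,-0.152,1, -8.6,-13.6,-2,-0.152,1, -8.6,-13.6,-4,-0.152,1, -8.6,-13.6,-5.5,-0.152,1, -8.6,-13.6,-5.5,-0.152,1, -8.6,-13.6,-5.5,-0.152,1, -8.6,-13.6,-5.5,-0.152,1]'
python3 - <<'E'
from h import *
import json
s=monitor.observe(); c,im=snap('wrist','w2.png'); print(s['position'],np.degrees(np.arctan2(s['eef_rot'][1][0],s['eef_rot'][0][0])))
json.dump({k:(v.tolist() if hasattr(v,'tolist') else v) for k,v in c.items()},open('c2.json','w'))
for p in [(527.6,-161.6,28.5),(527.6,-161.6,58.5),(414.9,-165.5,41)]: print(proj(c,p))
cv2.imwrite('pics/w2b.png',cv2.resize(im[60:330,170:530,::-1],None,fx=2.2,fy=2.2,interpolation=cv2.INTER_CUBIC))
E
```

```text
time_s: 5.65
position: [415.9, -165.0, 41.9]
eef_rot: [[0.999, 0.053, 0.001], [0.053, -0.999, -0.0], [0.001, 0.0, -1.0]]
ft_force: [-0.1, 0.3, -0.3]
width: 0.217
finger_force: 58.8
[ 415.93710963 -164.95457773   41.89886221] 3.026450011542794
(np.float64(328.80993401513086), np.float64(-2.1686416441860388))
(np.float64(331.0814027191178), np.float64(-26.75643136815404))
(np.float64(323.1579901485142), np.float64(258.32202696494755))
```

View pics/w2b.png

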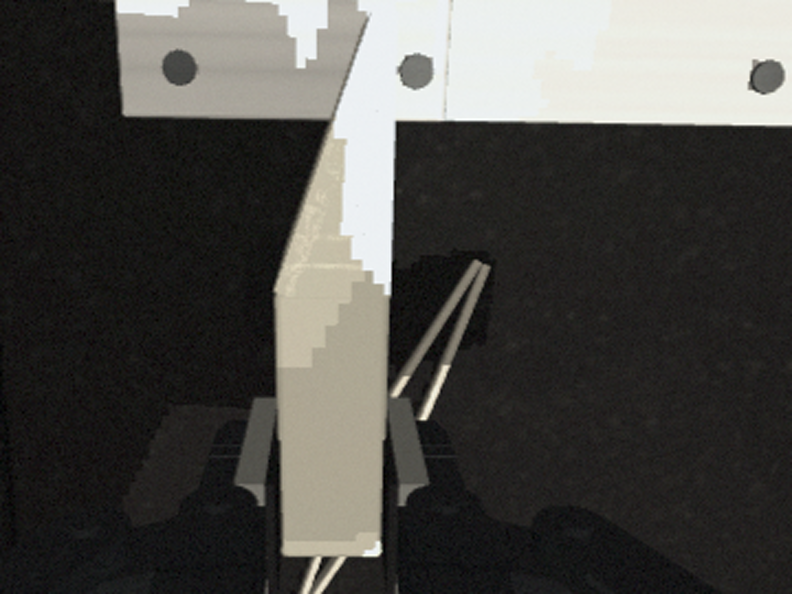

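The wedge is held straight with its tip ahead at (383,10), just reaching over the dock edge (row about 118), which appears tilted about 1°. I'll check the relative yaw and offset numerically.

Run:
```python
from h import *
import json
c=json.load(open('c2.json')); A=lambda p,z:ray(c,p[0]/2.2+170,p[1]/2.2+60,z)[:2]
yaw=lambda d:np.degrees(np.arctan2(d[1],d[0])).round(2)
print('dock front yaw',yaw(A((123,116),28.5)-A((395,121),28.5))-90,yaw(A((450,122),22)-A((792,127),22))-90)
w=np.array([A(p,65.3) for p in [(393,122),(390,290),(381,555),(283,555),(277,292)]])
print('wedge side yaw',yaw(w[0]-w[2]),yaw(w[0]-w[1]),yaw(w[4]-w[3]),w.round(1).tolist())
print('dock left front corner',A((123,116),28.5),'screws',[A(p,28.5).round(1) for p in [(180,67),(416,71)]],A((767,76),22))
c=json.load(open('c1.json')); A=lambda p,z:ray(c,p[0]/4+312,p[1]/4+88,z)[:2]
print('c1 corner',A((33,398),28.5),'screws',[A(p,28.5).round(1) for p in [(84,375),(257,412)]],A((513,463),22))
```

```text
dock front yaw 2.0400000000000063 2.25
wedge side yaw 2.89 3.47 3.08 [[483.3, -170.3], [455.7, -172.0], [403.2, -174.3], [402.3, -155.8], [454.3, -152.9]]
dock left front corner [ 479.15861842 -117.89547394] screws [array([ 489.4, -129.7]), array([ 491.2, -177.3])] [ 494.19073041 -252.13519308]
c1 corner [ 479.68448208 -117.96558373] screws [array([ 489.4, -129.5]), array([ 491.4, -177.4])] [ 493.97827978 -252.29468991]
```

```bash
python3 -m crank '[0,0.05,-0.3,-0.014,1, 0,0.05,-0.6,-0.014,1, 1,0.09,-0.6,-0.014,1, 2,0.13,-0.6,-0.014,1, 3,0.17,-0.6,-0.014,1, 3.5,0.19,-0.6,-0.014,1, 4,0.21,-0.6,-0.014,1]'; python3 -m crank '[0.5,0.02,0,0,1, 1,0.04,0,0,1, 1.5,0.06,0,0,1, 2,0.08,0,0,1]'
```

```text
time_s: 6.58
position: [448.9, -163.8, 35.3]
eef_rot: [[0.999, 0.036, -0.013], [0.036, -0.999, -0.001], [-0.013, 0.0, -1.0]]
ft_force: [-23.9, -0.2, 33.4]
width: 0.222
finger_force: 63.6
time_s: 7.08
position: [463.6, -164.4, 35.3]
eef_rot: [[0.999, 0.034, -0.022], [0.034, -0.999, -0.002], [-0.022, 0.001, -1.0]]
ft_force: [-35.0, -2.6, 47.1]
width: 0.223
finger_force: 65.9
```

Pushing down 47 N on the dock top; ease up before continuing.

```bash
python3 -m crank '[-0.3,0,0.1,0,1, -0.3,0,0.2,0,1, -0.3,0,0.2,0,1]'; python3 -c "
from h import *
s=monitor.observe();print(s['position'],s['eef_rot'],s['ft_force'],s['moment'])"
```

```text
time_s: 7.45
position: [469.2, -163.7, 36.4]
eef_rot: [[0.999, 0.036, -0.006], [0.036, -0.999, -0.001], [-0.006, 0.001, -1.0]]
ft_force: [-5.2, -4.6, -0.5]
width: 0.224
finger_force: 59.4
[ 469.19532718 -163.6630886    36.4421691 ] [[ 9.99329441e-01  3.61754698e-02 -5.65722205e-03]
 [ 3.61692255e-02 -9.99344956e-01 -1.20225056e-03]
 [-5.69700830e-03  9.96827035e-04 -9.99983275e-01]] [-5.21662844 -4.61521032 -0.47660291] [-1.00442775  1.07313408 -0.14068377]
```

```bash
python3 -m crank '[0.5,0.02,0,0,1, 1,0.04,0,0,1, 1.5,0.06,0,0,1, 2,0.08,0,0,1, 2.1,0.08,0,0,1, 2.1,0.08,0,0,1]'
python3 - <<'E'
from h import *
import json
s=monitor.observe(); c,im=snap('wrist','w3.png'); print(s['position'],s['eef_rot'][0],s['ft_force'])
json.dump({k:(v.tolist() if hasattr(v,'tolist') else v) for k,v in c.items()},open('c3.json','w'))
a=cv2.resize(im[40:300,170:530],None,fx=2.2,fy=2.2,interpolation=cv2.INTER_CUBIC)
cv2.imwrite('pics/w3b.png',a[:,:,::-1])
E
```

```text
time_s: 8.2
position: [492.1, -163.3, 36.7]
eef_rot: [[0.999, 0.036, -0.002], [0.036, -0.999, -0.002], [-0.003, 0.002, -1.0]]
ft_force: [-0.6, -6.1, -1.6]
width: 0.215
finger_force: 59.4
[ 492.05288899 -163.25352153   36.73549104] [ 0.99933394  0.03640746 -0.00248647] [-0.63435972 -6.14431446 -1.61162816]
```

View pics/w3b.png

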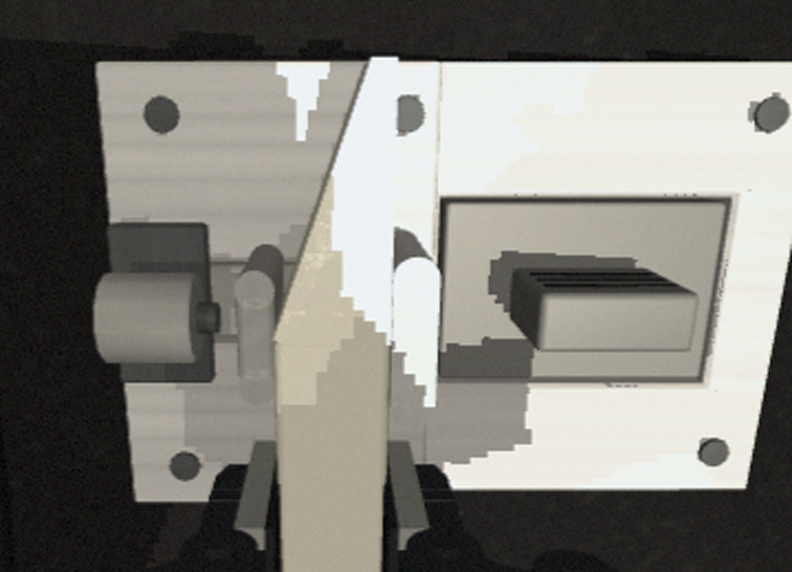

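The wedge is between the bridge (415,330) and the tab (256,335), with its kink at row 340 at mid-tab, so it's about 5 mm short of nominal. I'll push 6 mm more, ease it toward the bridge, release and lift clear.

```bash
python3 -m crank '[0.3,0.01,0,0,1, 0.6,0.02,0,0,1, 0.6,0.02,0,0,1, 0.6,-0.12,0,0,1, 0.6,-0.15,-0.1,0,1, 0.6,-0.15,-0.1,0,1, 0.6,-0.15,-0.1,0,3, 0.6,-0.15,-0.1,0,4, 0.6,-0.15,-0.1,0,4, 0.6,-0.15,-0.1,0,4]'
python3 -m crank '[0,0,1,0,4, 0,0,4,0,5, 0,0,9,0,6, 1,-1.5,12,-0.18,6, 2,-3,12,-0.36,6, 2,-5.3,12,-0.54,6, 2,-5.3,12,-0.72,6, 2,-5.3,12,-0.9,6, 2,-5.3,12,-1.08,6, 2,-5.3,12,-1.26,6, 2,-5.3,12,-1.44,6, 2,-5.3,12,-1.57,6, 2,-5.3,12,-1.57,6, 2,-5.3,12,-1.57,6]'
python3 - <<'E'
from h import *
import json
s=monitor.observe(); c,im=snap('wrist','w4.png'); print(s['position'],s['eef_rot'][0],s['joint_positions'])
json.dump({k:(v.tolist() if hasattr(v,'tolist') else v) for k,v in c.items()},open('c4.json','w'))
c2,im2=snap('top','top4.png')
a=cv2.resize(im,(800,500)); b=cv2.resize(im2[165:220,415:485],None,fx=3,fy=3); a[500-165:,:210]=b
cv2.imwrite('pics/w4b.png',a[:,:,::-1]); print(proj(c,(530.5,-215.4,46)),proj(c,(528.4,-161.4,58)))
E
```

```text
time_s: 9.5
position: [499.7, -162.4, 36.4]
eef_rot: [[0.999, 0.039, 0.0], [0.039, -0.999, 0.0], [0.0, -0.0, -1.0]]
ft_force: [0.4, -0.3, -0.4]
width: 0.471
finger_force: 0.0
time_s: 11.25
position: [519.5, -215.6, 156.7]
eef_rot: [[0.042, -0.999, 0.0], [-0.999, -0.042, 0.0], [-0.0, -0.0, -1.0]]
ft_force: [-0.3, 0.3, 0.1]
width: 0.702
finger_force: 0.0
[ 519.48488888 -215.56464561  156.67277065] [ 4.22157758e-02 -9.99108428e-01  4.21062493e-04] [  12.84070936   21.6095681     4.18811     109.13152916   -2.04551646
   49.30704721 -159.51168655]
(np.float64(305.1561523364969), np.float64(189.826683171419)) (np.float64(305.1440801795742), np.float64(258.59882213029323))
```

View pics/w4b.png

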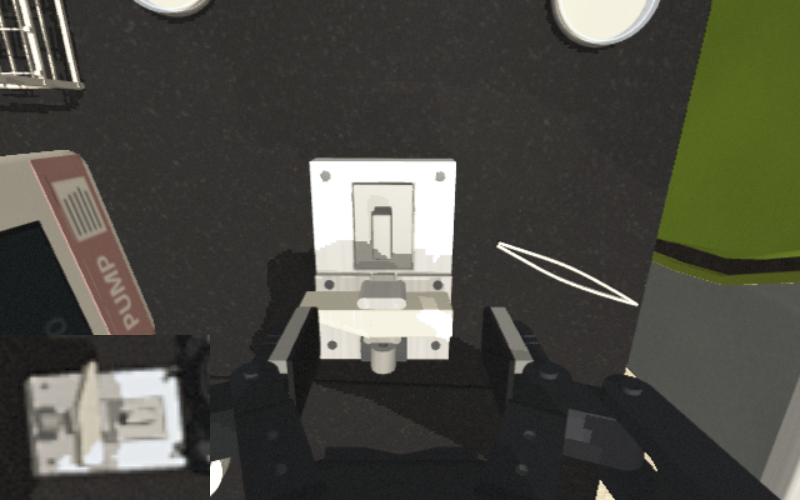

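The wedge holds by itself: it spans the dock at (375,310) with the tab pushed open, and the cartridge rib is at (381,232). Joint 7 sits near its limit in this pose, so I'll take the half-turn alternative before gripping the rib.

```bash
python3 -m crank '[1.1,0,0,0.18,6, 1.1,0,0,0.36,6, 1.1,0,0,0.54,6, 1.1,0,0,0.72,6, 1.1,0,0,0.9,6, 1.1,0,0,1.08,6, 1.1,0,0,1.26,6, 1.1,0,0,1.44,6, 1.1,0,0,1.62,6, 1.1,0,0,1.8,6, 1.1,0,0,1.98,6, 1.1,0,0,2.16,6, 1.1,0,0,2.34,6, 1.1,0,0,2.52,6, 1.1,0,0,2.7,6, 1.1,0,0,2.88,6, 1.1,0,0,3.06,6, 1.1,0,0,3.138,6, 1.1,0,0,3.138,6, 1.1,0,0,3.138,6]'
python3 - <<'E'
from h import *
s=monitor.observe(); c,im=snap('wrist','w5.png'); print(s['position'],np.degrees(np.arctan2(s['eef_rot'][1][0],s['eef_rot'][0][0])),s['joint_positions'])
cv2.imwrite('pics/w5b.png',cv2.resize(im[60:320,160:480,::-1],None,fx=2.2,fy=2.2,interpolation=cv2.INTER_CUBIC))
for p in [(530.5,-215.4,46),(530.5,-215.4,22),(528.4,-161.4,58.5)]: u=proj(c,p);print((u[0]-160)*2.2,(u[1]-60)*2.2)
E
```

```text
time_s: 13.85
position: [530.3, -215.8, 156.3]
eef_rot: [[-0.034, 0.999, -0.0], [0.999, 0.034, 0.0], [0.0, -0.0, -1.0]]
ft_force: [-0.1, -0.4, -0.5]
width: 0.702
finger_force: 0.0
[ 530.3372091  -215.8130532   156.31071672] 91.97571530755921 [ 42.85783505  26.45239241 -34.71156009 105.67002168  18.38306821
  53.53169226   1.85214763]
355.34686142000623 290.8477120679092
355.1692581001202 273.0159200023142
355.0463926917158 140.95470186954225
```

View pics/w5b.png

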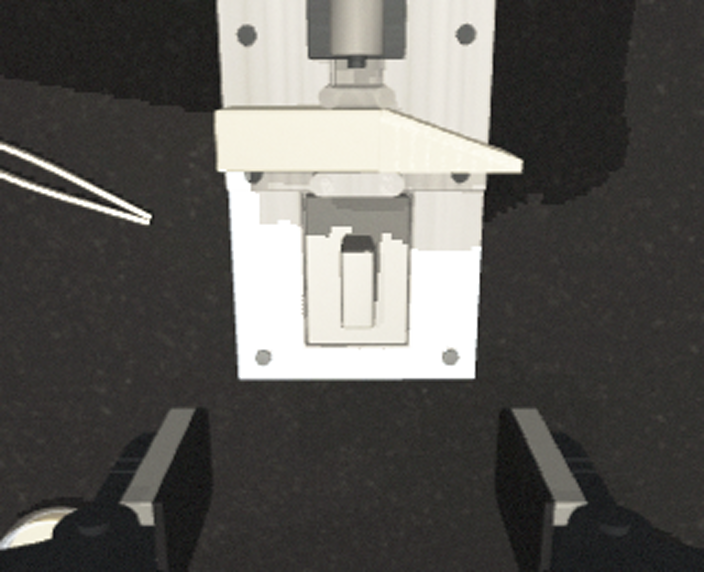

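The cartridge and rib (357,290) match the prediction, and the tab is well inside the wedge's parallel part (kink at (383,110), tab at 357). I'll descend, grip and lift.

```bash
python3 -m crank '[0.05,0.05,-4,0,6, 0.05,0.05,-8,0,6, 0.05,0.05,-11,0,5, 0.05,0.05,-12.6,0,4.5, 0.05,0.05,-13.1,0,4, 0.05,0.05,-13.1,0,3, 0.05,0.05,-13.1,0,0.4, 0.05,0.05,-13.1,0,0.4, 0.05,0.05,-13.1,0,0.4, 0.05,0.05,-13.1,0,0.4, 0.05,0.05,-13.1,0,0.4, 0.05,0.05,-13.1,0,0.4]'
python3 -m crank '[0,0,0.5,0,0.4, 0,0,1,0,0.4, 0,0,2,0,0.4, 0,0,4,0,0.4, 0,0,8,0,0.4, 0,0,13,0,0.4, 0,0,13,0,0.4]'
```

```text
time_s: 15.4
position: [532.0, -215.4, 26.6]
eef_rot: [[-0.036, 0.999, 0.002], [0.999, 0.036, -0.001], [-0.001, 0.002, -1.0]]
ft_force: [-0.4, -0.3, 6.5]
width: 0.125
finger_force: 61.3
time_s: 16.27
position: [533.9, -215.6, 160.6]
eef_rot: [[-0.036, 0.999, 0.008], [0.999, 0.036, -0.003], [-0.003, 0.008, -1.0]]
ft_force: [0.8, 0.4, -1.6]
width: 0.128
finger_force: 60.4
```

```bash
python3 -m crank '[0.2,2,0,-0.02,0.4, 0.7,6,0,-0.05,0.4, 1.2,12,0,-0.1,0.4, 1.8,18,0,-0.15,0.4, 2.4,24,0,-0.2,0.4, 2.8,28,0,-0.21,0.4, 3,30.5,0,-0.21,0.4, 3,30.5,0,-0.21,0.4, 3,30.5,0,-0.21,0.4, 3,30.5,0,-0.21,0.4]'
python3 - <<'E'
from h import *
import json
s=monitor.observe(); c,im=snap('wrist','w6.png'); print(s['position'],np.degrees(np.arctan2(s['eef_rot'][1][0],s['eef_rot'][0][0])))
json.dump({k:(v.tolist() if hasattr(v,'tolist') else v) for k,v in c.items()},open('c6.json','w'))
cv2.imwrite('pics/w6b.png',cv2.resize(im[0:270,140:500,::-1],None,fx=2.2,fy=2.2,interpolation=cv2.INTER_CUBIC))
E
```

```text
time_s: 17.52
position: [560.8, 88.0, 155.1]
eef_rot: [[0.175, 0.985, -0.001], [0.985, -0.175, -0.001], [-0.001, -0.0, -1.0]]
ft_force: [0.2, 0.3, -0.5]
width: 0.121
finger_force: 60.3
[560.82010182  88.04947851 155.0688671 ] 79.90141914369322
```

View pics/w6b.png

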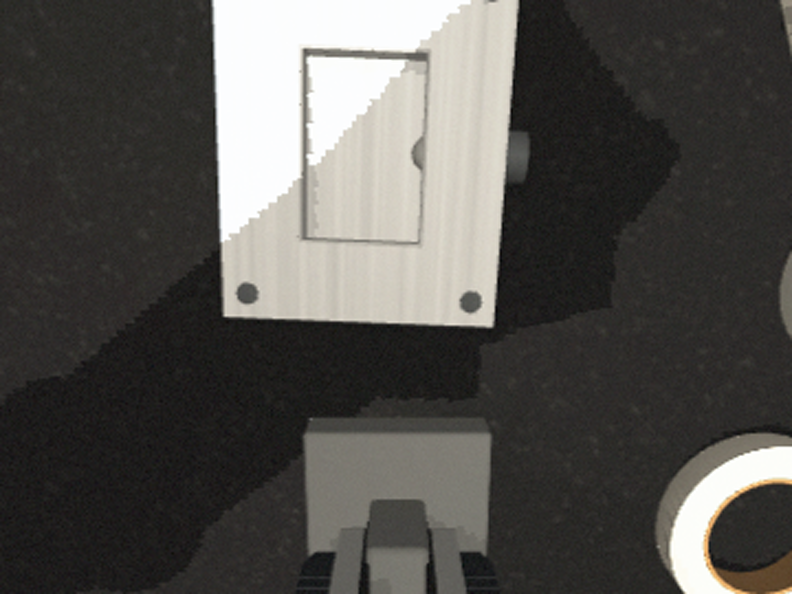

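The recess mouth corners are at (302,48), (430,52), (419,243) and (302,239), with the ball on the right (+x) wall. The held cartridge's body top front edge runs (305,433)–(490,433).

Run:
```python
from h import *
import json
c=json.load(open('c6.json')); A=lambda p,z:ray(c,p[0]/2.2+140,p[1]/2.2,z)[:2]
m=np.array([(-21,31),(21,31),(21,-31),(-21,-31)],float); w=np.array([A(p,26) for p in [(302,48),(430,52),(419,243),(302,239)]])
H=(m-m.mean(0)).T@(w-w.mean(0));a=np.arctan2(H[0,1]-H[1,0],H[0,0]+H[1,1]);R=np.array([[np.cos(a),-np.sin(a)],[np.sin(a),np.cos(a)]])
t=w.mean(0);print('recess',t,np.degrees(a),(w-m@R.T-t).round(1).tolist())
b=np.array([A((222,317),26),A((493,327),26)]);print('front edge yaw',np.degrees(np.arctan2(*(b[1]-b[0])[::-1])),'len',np.linalg.norm(b[1]-b[0]))
s=monitor.observe();T=np.array(s['eef_rot'])[:2,:2];P=np.array(s['position'])[:2]
e=np.array([A(p,s['position'][2]-4.6) for p in [(305,433),(490,433)]])
print('held front edge in tool frame',((e-P)@T).round(2).tolist(),'P',P,'goal shift cm (tcp->recess)',(t-P)/10)
```

```text
recess [564.71062554 182.09442679] -12.351729857831572 [[-0.3, -0.3], [0.5, 0.0], [-0.1, 0.3], [-0.1, -0.0]]
front edge yaw -12.169044292524433 len 100.27237714115661
held front edge in tool frame [[29.82, -20.14], [29.86, 18.53]] P [560.91286732  88.22576239] goal shift cm (tcp->recess) [0.37977582 9.38686644]
```

```bash
python3 -m crank '[0.1,3,0,-0.02,0.4, 0.3,7,0,-0.0375,0.4, 0.4,9.4,0,-0.0375,0.4, 0.4,9.4,-4,-0.0375,0.4, 0.4,9.4,-8,-0.0375,0.4, 0.4,9.4,-10,-0.0375,0.4, 0.4,9.4,-10,-0.0375,0.4, 0.4,9.4,-10,-0.0375,0.4, 0.4,9.4,-10,-0.0375,0.4, 0.4,9.4,-10,-0.0375,0.4]'
python3 - <<'E'
from h import *
s=monitor.observe(); c,im=snap('wrist','w7.png'); print(s['position'],np.degrees(np.arctan2(s['eef_rot'][1][0],s['eef_rot'][0][0])),s['ft_force'])
E
```

```text
time_s: 18.82
position: [565.5, 184.0, 56.3]
eef_rot: [[0.21, 0.978, 0.002], [0.978, -0.21, 0.0], [0.001, 0.002, -1.0]]
ft_force: [0.5, 0.2, -1.6]
width: 0.126
finger_force: 60.3
[565.54068036 183.99743063  56.33125926] 77.86956352387641 [ 0.45522185  0.16321646 -1.61539814]
```

```bash
python3 -m crank '[-0.05,-0.18,0,0,0.4, -0.05,-0.18,-0.4,0,0.4, -0.05,-0.18,-0.8,0,0.4, -0.05,-0.18,-1.1,0,0.4, -0.05,-0.18,-1.3,0,0.4, -0.05,-0.18,-1.3,0,0.4]'; python3 -c "
from h import *
s=monitor.observe();print(s['position'],s['ft_force'],s['moment'])"
```

```text
time_s: 19.62
position: [564.3, 182.0, 42.1]
eef_rot: [[0.21, 0.978, -0.0], [0.978, -0.21, -0.0], [-0.0, -0.0, -1.0]]
ft_force: [-0.3, 0.7, -1.0]
width: 0.126
finger_force: 60.3
[564.28694821 182.04717828  42.08328784] [-0.29026742  0.73302734 -0.97086417] [-0.02531433  0.04240088  0.00841202]
```

Bottom is about 4.5 mm below the mouth with no contact; continue down.

```bash
python3 -m crank '[0,0,-0.2,0,0.4, 0,0,-0.4,0,0.4, 0,0,-0.5,0,0.4, 0,0,-0.6,0,0.4, 0,0,-0.7,0,0.4, 0,0,-0.7,0,0.4]'
```

```text
time_s: 20.38
position: [564.2, 182.4, 35.3]
eef_rot: [[0.21, 0.978, -0.0], [0.978, -0.21, 0.0], [0.0, -0.0, -1.0]]
ft_force: [-2.5, 1.2, 1.5]
width: 0.122
finger_force: 60.6
```

```bash
python3 -m crank '[0,0,-0.15,0,0.4, 0,0,-0.3,0,0.4, 0,0,-0.4,0,0.4, 0,0,-0.5,0,0.4, 0,0,-0.5,0,0.4]'
```

```text
time_s: 21.0
position: [564.1, 182.0, 30.6]
eef_rot: [[0.21, 0.978, -0.0], [0.978, -0.21, -0.0], [-0.001, -0.0, -1.0]]
ft_force: [-4.2, -0.1, 5.1]
width: 0.123
finger_force: 61.2
```

```bash
python3 -m crank '[0,0,-0.1,0,0.4, 0,0,-0.2,0,0.4, 0,0,-0.2,0,0.4]'
```

```text
time_s: 21.38
position: [564.2, 182.0, 30.6]
eef_rot: [[0.21, 0.978, 0.0], [0.978, -0.21, -0.002], [-0.002, 0.001, -1.0]]
ft_force: [-10.0, -2.8, 24.5]
width: 0.125
finger_force: 63.8
```

It hit a hard stop at the expected seated height (30.6). I'll release, lift, close the fingers and probe/press the rib top, which should be at z = 50.

```bash
python3 -m crank '[0,0,0.2,0,0.4, 0,0,0.2,0,2, 0,0,0.2,0,3, 0,0,0.2,0,3, 0,0,2,0,3, 0,0,5,0,0, 0,0,5,0,0, 0,0,5,0,0, 0,0,5,0,0, 0,0,5,0,0, 0,0,5,0,0]'
python3 -m crank '[0,0,-1,0,0, 0,0,-2,0,0, 0,0,-2.6,0,0, 0,0,-2.8,0,0, 0,0,-2.9,0,0]'
```

```text
time_s: 22.75
position: [564.2, 182.0, 77.9]
eef_rot: [[0.21, 0.978, -0.001], [0.978, -0.21, -0.0], [-0.0, -0.001, -1.0]]
ft_force: [-0.4, -0.4, 0.6]
width: -0.001
finger_force: 0.0
time_s: 23.38
position: [563.9, 181.8, 50.1]
eef_rot: [[0.21, 0.978, -0.001], [0.978, -0.21, -0.001], [-0.002, -0.001, -1.0]]
ft_force: [-5.9, -4.2, 17.1]
width: -0.001
finger_force: 8.6
```

```bash
python3 -m crank '[0,0,1,0,0, 0,0,4,0,0, 0,0,9,0,0, -5,-10,15,0,3, -5,-10,15,0,3, -5,-10,15,0,3, -5,-10,15,0,3]'
python3 - <<'E'
from h import *
c,im=snap('top','top9.png'); a=cv2.imread('pics/top4.png')[:,:,::-1]
# wedge tail/tip bounding strip in the top view, before/after cartridge removal
c0=proj(c,(528.4,-161.4,58.5)); u,v=map(round,c0); d=np.abs(im.astype(int)-a).max(2)
print((u,v)); print(d[v-16:v+18:3,u-8:u+9:2])
E
```

```text
time_s: 24.25
position: [514.7, 82.1, 199.8]
eef_rot: [[0.211, 0.978, 0.001], [0.978, -0.211, 0.0], [0.001, 0.001, -1.0]]
ft_force: [0.4, -0.3, 0.5]
width: 0.348
finger_force: 0.0
(444, 193)
[[ 23  24   7   6  54  54  40  46  24]
 [ 56  62  15   5  52  55  66  60  68]
 [ 58  24  16  33  56  57  58  62  65]
 [ 59   4  16  52  58  55  60  52  55]
 [ 46  22  31  56  53  52  55  78 119]
 [ 14  37  47  52  54  57  51  69 115]
 [ 20  17  61  52  55  57  52  49 109]
 [ 58  47  12  51  58  58  57 111 118]
 [ 49  60  18  58  60  20   8  68  66]
 [ 44  47   9  54   6   3   4  62  59]
 [106  77  10  23 135  57  11  60  61]
 [ 48  53  52  53  27  26  38  26  30]]
```

Run:
```python
import cv2,numpy as np
g=lambda f:cv2.imread('pics/'+f,0).astype(np.float32)
for name,f in [('now',g('top9.png')),('wedge in',g('top4.png')),('before',g('top0.png'))]:
    print(name); 
    for v in (172,175,177,205,208,210): print(v,f[v,432:456].astype(int).tolist())
```

```text
now
172 [41, 45, 45, 45, 44, 42, 48, 47, 44, 42, 47, 39, 42, 35, 39, 34, 43, 40, 47, 50, 44, 49, 42, 46]
175 [36, 44, 38, 43, 41, 33, 32, 39, 43, 43, 61, 92, 152, 226, 209, 118, 44, 36, 40, 43, 38, 35, 36, 35]
177 [46, 47, 50, 66, 71, 64, 85, 80, 62, 63, 92, 124, 214, 237, 205, 138, 114, 120, 124, 149, 160, 157, 160, 187]
205 [153, 153, 150, 150, 151, 147, 145, 142, 141, 135, 126, 126, 173, 221, 237, 234, 233, 231, 231, 231, 231, 231, 230, 231]
208 [155, 156, 154, 152, 154, 149, 150, 149, 148, 148, 139, 138, 132, 126, 138, 175, 219, 233, 224, 230, 237, 237, 237, 236]
210 [158, 156, 156, 154, 154, 151, 152, 151, 149, 147, 147, 143, 140, 138, 132, 126, 129, 128, 106, 111, 120, 122, 111, 103]
wedge in
172 [31, 31, 28, 32, 34, 31, 29, 29, 27, 33, 31, 23, 20, 22, 24, 38, 44, 42, 43, 44, 40, 44, 43, 48]
175 [27, 34, 30, 29, 26, 32, 28, 29, 27, 25, 56, 90, 137, 196, 175, 93, 39, 42, 38, 36, 43, 34, 38, 32]
177 [35, 33, 28, 47, 48, 49, 63, 71, 68, 64, 87, 116, 181, 207, 173, 104, 79, 89, 85, 109, 140, 156, 163, 186]
205 [178, 179, 176, 182, 213, 228, 203, 170, 133, 117, 186, 224, 231, 233, 2
[... 286 characters left out ...]
 103]
before
172 [49, 48, 40, 45, 44, 47, 45, 43, 46, 45, 45, 47, 42, 44, 42, 43, 42, 40, 43, 41, 48, 44, 42, 38]
175 [44, 44, 45, 47, 38, 41, 48, 42, 42, 41, 39, 44, 42, 40, 41, 40, 42, 41, 40, 40, 37, 36, 33, 32]
177 [49, 45, 53, 69, 75, 73, 87, 95, 96, 96, 94, 98, 98, 102, 99, 107, 116, 120, 122, 147, 161, 158, 159, 186]
205 [233, 234, 232, 231, 231, 231, 232, 231, 232, 232, 231, 232, 231, 233, 230, 203, 181, 214, 232, 232, 232, 230, 230, 232]
208 [214, 230, 235, 235, 234, 234, 234, 235, 234, 234, 235, 234, 234, 236, 236, 234, 232, 235, 226, 230, 236, 237, 237, 237]
210 [204, 202, 187, 176, 175, 175, 181, 180, 177, 175, 173, 174, 165, 159, 153, 135, 125, 125, 108, 114, 120, 124, 110, 103]
```

The wedge tip is at the same pixels as just after insertion (row 175, columns 442–447), so it has not moved. The cartridge is home, so I'm handing in.

```bash
python3 -c "
from workcell import order; print(order.job_done())"
```

```text
the job is handed in; nothing more can be done
None
```

The wedge is holding the dock's catch open by itself, the cartridge is pressed home in the measuring block (rib top probed at 50.1 mm, 50 expected when flush), and the job was handed in at about 24 s.

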